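# Load one mount plate into the sprung holding clip

### The job

Take just the top plate off the stack of long plates and slide it, plain end first, along the bed of the grey holding clip and under its sprung jaw until you feel it come fully home against the stop and its plunger is pushed in, gently, without ramming it. Let go so that the jaw alone holds it there, flat and in line with the bed, its narrow tab pointing back out of the open end; leave all the other plates and everything else on the table where they are.

Things in the scene. Friction and masses are not known exactly. Their poses are not given: they have to be found in the camera images.
- long_top: top plate of the long stack: plain plywood 150 x 56 x 9 mm, of which the last 30 mm towards its -x end is a centred tab only 24 mm wide. Origin: centre of the underside (mid-length, mid-width); x along the length towards the plain full-width end, z up
- long_middle: middle plate of the long stack: plain plywood 150 x 56 x 9 mm, of which the last 30 mm towards its -x end is a centred tab only 24 mm wide. Origin: centre of the underside (mid-length, mid-width); x along the length towards the plain full-width end, z up
- long_bottom: bottom plate of the long stack: plain plywood 150 x 56 x 9 mm, of which the last 30 mm towards its -x end is a centred tab only 24 mm wide. Origin: centre of the underside (mid-length, mid-width); x along the length towards the plain full-width end, z up
- short_top: top plate of the short stack: plain plywood 110 x 56 x 9 mm, of which the last 30 mm towards its -x end is a centred tab only 24 mm wide. Origin: centre of the underside (mid-length, mid-width); x along the length towards the plain full-width end, z up
- short_middle: middle plate of the short stack: plain plywood 110 x 56 x 9 mm, of which the last 30 mm towards its -x end is a centred tab only 24 mm wide. Origin: centre of the underside (mid-length, mid-width); x along the length towards the plain full-width end, z up
- short_bottom: bottom plate of the short stack: plain plywood 110 x 56 x 9 mm, of which the last 30 mm towards its -x end is a centred tab only 24 mm wide. Origin: centre of the underside (mid-length, mid-width); x along the length towards the plain full-width end, z up
- long_top_tab (a point): middle of the tab's outer end edge on the upper face of the top long plate, 75 mm along -x from its origin and 9 mm above its underside
- long_plinth: white plinth 170 x 70 x 36 mm under the three long plates (partly let into the table, so it shows 24 to 36 mm). Origin: centre of its underside; the bottom plate lies 36 mm above it, the upper face of the top plate 63 mm above it
- short_plinth: an identical white plinth under the three short plates, same origin
- clip: bed of the grey fixed holding clip: flat, 60 mm wide, top 36 mm above the origin, from x = -170 to +110 mm. x points along the bed towards its far end, z up; the open end (-x) is nearer the robot. A steel head (stop and jaw) is clamped across the far part, at a place that differs each time and is not reported: a plate fully home has its origin at y = 0, z = 36 mm and x between -30 and 0 mm
- jaw (a joint): sprung jaw on the head, hinge angle, rad: 0 shut, about 0.09 with a plate in, at most 0.6. Steel strip 40 mm wide; its nose, 30 mm before the stop, hangs 4 mm above the bed when shut; from there a lip slopes up, back towards the open end, to a mouth 70 mm before the stop and 16 mm above the bed (top 20 mm). A plate pushed along the bed rides up the lip and opens it (4 to 10 N)
- plunger (a joint): sprung brass plunger, 7 mm across, in the stop's face 5 mm above the bed, travel in m: 0 when it stands 8 mm out of the face, 0.008 when pressed flush (about 1 N). The stop is a steel bar across the bed, 10 mm high; a plate fully home lies against it and has the plunger pushed in
- jar: small glass jar 38 mm across, 55 mm tall, a bystander; origin under its centre
- spool: wooden spool 36 mm across, 42 mm tall, a bystander; origin under its centre
- plane: little wooden block plane 100 x 34 mm, 58 mm tall, a bystander; origin under its centre
- brush: dusting brush lying down, a bystander; origin under its centre
- block: cork block 50 x 30 x 25 mm, a bystander; origin under its centre
- hammer: hammer lying down, a bystander; origin under its centre

How it is judged:
On the way, in this order (a step that is already met when the one before it is completed fails the run):
1. the top long plate is lifted clear of its stack (z of long_top in the frame of long_plinth above 0.08 m), for 0.2 s.
2. the plate's plain end is under the jaw and has opened it (value of joint jaw above 0.05 rad and horizontal distance between long_top and clip below 0.07 m and z of long_top in the frame of clip below 0.045 m), for 0.1 s.
At the end, for the whole second after the job is handed in: Top long plate flat on the bed (3 mm), plain end within 3 mm of the stop (plunger in over 5 mm), within 7 mm and 0.08 rad of the bed's centre line, tab to the open end, jaw resting on it (over 0.05 rad), at rest. Other plates within 15 mm and bystanders within 30 mm of their start (value of joint plunger above 0.005 m and x of long_top in the frame of clip between -0.036 and 0.005 m and y of long_top in the frame of clip between -0.007 and 0.007 m and z of long_top in the frame of clip between 0.033 and 0.039 m and angle between the x axis of long_top and the x axis of clip, either way round below 0.08 rad and x of long_top_tab in the frame of clip below -0.06 m and value of joint jaw above 0.05 rad and linear speed of long_top below 0.01 m/s and distance of each of long_middle, long_bottom, short_top, short_middle, short_bottom from where it was at the start of the episode below 0.015 m and distance of each of jar, plane, brush, spool, block, hammer from where it was at the start of the episode below 0.03 m); the robot touches nothing.
It fails at once if the plate was rammed or pressed hard into the clip (over 45 N) (contact force between long_top and clip above 45 N).
It fails at once if another plate was taken or dragged off its place (distance of any of long_middle, long_bottom, short_top, short_middle, short_bottom from where it was at the start of the episode above 0.015 m).
It fails at once if a bystander was knocked away (distance of any of jar, plane, brush, spool, block, hammer from where it was at the start of the episode above 0.03 m).
It also fails if it takes over 64 s, if anything falls off the work surface, if the arm or the gripper's body presses on something with over 40 N, if the wrist force passes 120 N, or if a joint passes its speed limit or range.

### The arm

A 7-joint arm with a two-finger parallel gripper is mounted at the origin on the work surface. World frame = base frame: x ahead of the robot, y to its left, z up, the work surface at z = 0. Lengths are in m, angles in rad, forces in N, time in s.
With the tool pointing down it reaches from about 0.425 to 0.95 m from the base axis. Payload 4.7 kg.
Tool frame: the origin (TCP) lies at the very end of the fingers, on their centre line; the grasp point (between the pads) lies 19 mm behind it; y points along the fingers, x is the direction in which the jaws open and shut, and the axes are right-handed (so a half turn about y gives the same grasp; the last joint's range is limited). The gripper opens to 87 mm and grips with 3 to 60 N. Pads are 19 mm wide; open, the fingers measure 117 mm over their backs; the gripper's body (75 mm by 190 mm) begins 51 mm behind the grasp point.
Start: joints at [-1.328, 0.469, -0.049, 1.532, 0.024, 1.141, -0.082], TCP at [0.181, 0.65, 0.223] pointing down, gripper open.
Joint ranges: [-2.59, 2.59], [-0.33, 1.99], [-1.39, 1.29], [0.1, 2.45], [-1.04, 4.18], [0.21, 1.99], [-2.66, 2.66]. Speed limits (rad/s): [2.57, 2.57, 3.14, 3.14, 3.14, 3.14, 3.14].

### API

Orientations are given as a rotation vector (axis times angle).
In Python, from station import sensors, cams, workorder, finder gives the robot as it stands.
- The arm moves only by the tool apply_moves, never from a script. Its argument "steps" is text: rows parted by semicolons, each of 7 numbers parted by spaces: the turn, a rotation vector about the tool's x, y, z in rad, then the shift along the tool's x, y, z in cm, then the opening, from 0 (shut) to 1 (fully open). A call has 1 to 8 rows; each row is the pose to reach, as a shift and turn from the pose commanded when the call began, along the tool's axes at that moment; what a row does not reach only later rows make up. A row lasts 1/10 s, in which the tool goes at most 50 mm and 8.59 degrees, less where a joint would pass 70% of its speed; a pose out of reach is approached as far as the arm can. A call with a gripper value outside its range is refused whole. The fingers move at their own pace and stop on an object; "squeeze" is the grip in N (left out, the last holds). Time passes only in rows, so rows that repeat a pose let the fingers close. It gives the time, the measured TCP pose, the force and the opening at its end, in the units of the state.
- sensors.observe(): the state, without advancing time (a new reading comes with each control period).
- cams.capture(name): name is "scene" or "top" or "wrist"; returns the picture (420x560x3 uint8, blue, green, red); there is no depth.
- cams.camera_info(name): a dict with "fov_y" (degrees; the focal length in pixels is half the picture's height over the tangent of half this angle, whatever the lens; pixels are square), "cx", "cy" (the principal point, pixels), "origin" and "rotation" of the camera in the world; the wrist camera has in their place "mount" (4x4, takes a point from camera to tool coordinates, whose origin is the TCP and whose axes are the tool frame's). Camera axes: x right, y down, z forward; pixel columns grow to the right and rows downward; lengths in m; the calibration is good to about 2 mm. The wrist camera is an equidistant fisheye: a pixel r from the principal point sees the ray r / f radians off the axis. A picture is of the moment at which its call begins: read the wrist's pose just before it. camera_info takes no time and is no camera call.
- workorder.close_job(): hands the job in, once; it reports no verdict.
Trained networks look in the newest picture that a camera, given by its name, has taken for a name from the list of things; names that differ only in an ending like _2 or _b are one class to them, and where a whole thing is asked for, a point or a joint stands for the part that bears it (a point fixed in the world has none). Each returns a list of dicts, best first, with "p" (0 to 1); they miss things now and then, are a little off and sometimes report something else, mostly with a low value. They report only what shows in the picture. A call takes as long as a camera call.
- finder.boxes_of(camera, label): "uv" ([column, row] in pixels, amid what is visible of it).
- finder.cut_out(camera, label): "mask" (420x560 bool, what is visible of it) and "uv" ([column, row] in pixels, amid what is visible of it).
The state is a dict: "time_s": time; "joint_pos": joint angles; "qvel": joint speeds; "joint_efforts": joint torques, N m; "eef_pos": TCP position; "tcp_rot": TCP orientation; "ft_force": force on the tool from outside, world axes, zero at the start; "ft_torque": the same for the moment, N m; "grip_width": finger opening in m.
Only numpy, scipy, OpenCV 4.12 (cv2) and the standard library are available. Lean on these libraries where they do the work, as an engineer would, in place of code of your own. Each camera call takes 0.05 s, during which the arm holds its last target. There are 200 camera calls.

## Working session

There is one attempt and no reset: what is moved stays moved. The work goes in short steps, Python scripts to look and compute and a tool call to move; the robot and the scene stay as the last step left them, time stands still between calls to the robot, and variables do not carry over. Pictures are saved under pics/ and viewed, about 8 in all and at most 12, crops included, and the job is handed in when it is done.

Besides the shell and the picture viewer there is one more tool, called as name(argument=value, ...) on one line, values as JSON. apply_moves: Moves the arm, as the interface text tells. Its arguments: {"type":"object","properties":{"steps":{"type":"string"},"squeeze":{"type":"number"}},"required":["steps"]}

```bash
mkdir -p pics; ls
python3 - <<'E'
from station import sensors,cams,finder
import cv2,numpy as np
s=sensors.observe(); print({k:np.round(v,3).tolist() for k,v in s.items()})
for n in("scene","top"):
    im=cams.capture(n); cv2.imwrite(f"pics/{n}0.png",im); print(n,cams.camera_info(n))
    for l in("long_top","long_plinth","short_top","short_plinth","clip","jaw","plunger","jar","spool","plane","block","hammer","brush"):
        print(l,[(np.round(b["uv"]).tolist(),round(b["p"],2)) for b in finder.boxes_of(n,l)[:2]])
print(cams.camera_info("wrist"))
E
```

```text
pics
{'time_s': 0.0, 'joint_pos': [-1.328, 0.469, -0.049, 1.534, 0.024, 1.141, -0.082], 'qvel': [-0.002, -0.0, -0.0, 0.001, -0.001, 0.001, -0.001], 'joint_efforts': [0.001, -50.798, -0.08, -23.616, -0.061, 0.038, 0.0], 'eef_pos': [0.181, 0.65, 0.221], 'tcp_rot': [-1.327, -1.006, 1.008], 'ft_force': [-0.206, 0.507, 0.981], 'ft_torque': [-0.008, 0.05, -0.017], 'grip_width': 0.087}
scene {'fov_y': 55.80491991902843, 'cx': 280.09822399312645, 'cy': 202.5256765838778, 'origin': array([1.01768741, 0.6476815 , 0.68310318]), 'rotation': array([-0.74657235, -2.51889812,  1.20410737])}
long_top [([290.0, 200.0], 0.89)]
long_plinth [([284.0, 218.0], 0.76), ([455.0, 342.0], 0.3)]
short_top [([361.0, 269.0], 0.84)]
short_plinth [([355.0, 299.0], 0.73), ([202.0, 210.0], 0.31)]
clip []
jaw [([237.0, 159.0], 0.86)]
plunger []
jar [([374.0, 223.0], 0.81)]
spool [([306.0, 165.0], 0.63)]
plane [([201.0, 208.0], 0.64)]
block [([266.0, 279.0], 0.66)]
hammer [([205.0, 138.0], 0.83), ([233.0, 159.0], 0.73)]
brush [([455.0, 341.0], 0.98), ([355.0, 300.0], 0.46)]
top {'fov_y': 42.508737474306564, 'cx': 279.3
[... 406 characters left out ...]
, ([277.0, 225.0], 0.64)]
plunger []
jar [([218.0, 283.0], 0.49), ([362.0, 219.0], 0.48)]
spool [([324.0, 282.0], 0.43), ([192.0, 234.0], 0.36)]
plane [([313.0, 161.0], 0.79)]
block [([220.0, 177.0], 0.75)]
hammer [([432.0, 231.0], 0.77)]
brush [([110.0, 247.0], 0.64)]
{'fov_y': 65.70646984690485, 'cx': 284.65438793259034, 'cy': 206.0554630987794, 'mount': array([[ 9.99998970e-01, -1.41879015e-03, -2.14969081e-04,
        -1.26521613e-04],
       [-2.23072729e-04, -3.01683626e-01,  9.53408066e-01,
        -1.63401234e-01],
       [-1.41753862e-03, -9.53407036e-01, -3.01683632e-01,
         8.16700042e-02],
       [ 0.00000000e+00,  0.00000000e+00,  0.00000000e+00,
         1.00000000e+00]])}
```

Run:
```python
import cv2
a=cv2.imread("pics/top0.png"); cv2.imwrite("pics/top0c.png",cv2.resize(a[110:330,60:480],None,fx=1.9,fy=1.9,interpolation=cv2.INTER_CUBIC))
```

```text
(no output)
```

View pics/top0c.png

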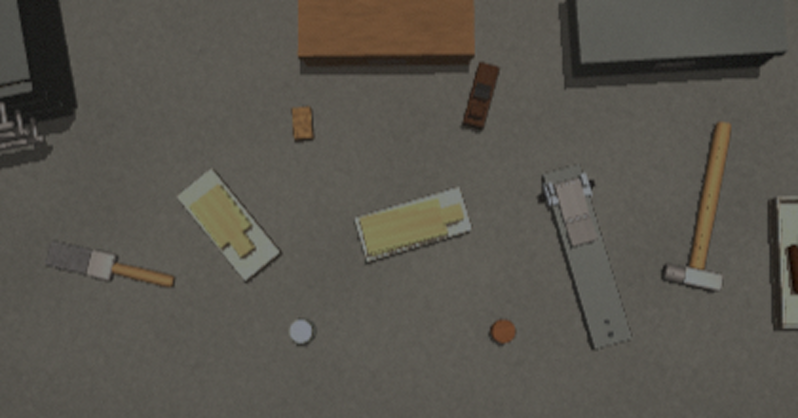

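View pics/scene0.png

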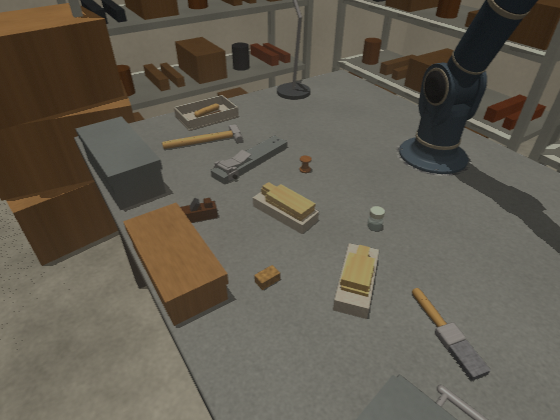

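```bash
cat > h.py <<'E'
from station import sensors,cams,finder
import cv2,numpy as np
from scipy.spatial.transform import Rotation as R
from scipy.optimize import minimize
def cam(n,s=None):
    c=cams.camera_info(n); f=210/np.tan(np.radians(c["fov_y"]/2))
    if n=="wrist":
        T=np.eye(4);T[:3,:3]=R.from_rotvec(s["tcp_rot"]).as_matrix();T[:3,3]=s["eef_pos"];T=T@c["mount"]
        return T[:3,:3],T[:3,3],f,c["cx"],c["cy"],True
    return R.from_rotvec(c["rotation"]).as_matrix(),np.array(c["origin"]),f,c["cx"],c["cy"],False
def proj(P,C):
    Rm,o,f,cx,cy,fe=C; q=(np.atleast_2d(P)-o)@Rm
    r=np.hypot(q[:,0],q[:,1])+1e-12
    k=f*np.arctan2(r,q[:,2])/r if fe else f/q[:,2]
    return np.c_[cx+k*q[:,0],cy+k*q[:,1]]
def unproj(uv,z,C):
    Rm,o,f,cx,cy,fe=C; d=np.array(uv,float)-[cx,cy]; r=np.hypot(*d)
    v=np.array([*(d/r*np.sin(r/f)),np.cos(r/f)]) if fe else np.array([*(d/f),1])
    w=Rm@v; return o+w*(z-o[2])/w[2]
def place(P,x,y,yaw,z):
    c,s=np.cos(yaw),np.sin(yaw); P=np.asarray(P,float)
    return np.c_[x+c*P[:,0]-s*P[:,1],y+s*P[:,0]+c*P[:,1],np.full(len(P),z)]
PLATE=[(75,28),(75,-28),(-45,-28),(-45,-12),(-75,-12),(-75,12),(-45,12),(-45,28)]
PLATE=np.array(PLATE)/1e3
def dens(P,n=12):
    return np.concatenate([np.linspace(a,b,n,endpoint=False) for a,b in zip(P,np.roll(P,-1,0))])
def iou(mask,uv,soft=4):
    m=np.zeros(mask.shape,np.uint8); cv2.fillPoly(m,[np.round(uv*256).astype(np.int32)],1,shift=8)
    m=m>0; return (m&mask).sum()/max(1,(m|mask).sum())
def ask(n,l):
    r=finder.cut_out(n,l); return r
E
python3 - <<'E'
from h import *
cams.capture("top"); C=cam("top")
for l in("long_top","long_plinth","clip","jaw"):
    for r in ask("top",l)[:1]:
        ct=max(cv2.findContours(r["mask"].astype(np.uint8),cv2.RETR_EXTERNAL,cv2.CHAIN_APPROX_NONE)[0],key=cv2.contourArea)
        b=cv2.boxPoints(cv2.minAreaRect(ct)); z={"long_top":.057,"long_plinth":.03,"clip":.036,"jaw":.05}[l]
        W=np.array([unproj(p,z,C)[:2] for p in b]); print(l,r["p"],r["mask"].sum(),W.round(3).tolist(),"c",W.mean(0).round(3))
print("tab end px",unproj((60+462/1.9,110+213/1.9),.057,C), "clip open",unproj((60+612/1.9,110+343/1.9),.036,C),"far",unproj((60+563/1.9,110+168/1.9),.036,C))
print(R.from_rotvec(sensors.observe()["tcp_rot"]).as_matrix().round(3))
E
```

```text
long_top 0.56 1004 [[0.574, 0.063], [0.61, -0.086], [0.55, -0.1], [0.514, 0.048]] c [ 0.562 -0.019]
long_plinth 0.66 427 [[0.572, 0.071], [0.62, -0.092], [0.552, -0.112], [0.504, 0.051]] c [ 0.562 -0.02 ]
clip 0.68 2197 [[0.639, -0.209], [0.659, -0.291], [0.384, -0.351], [0.365, -0.27]] c [ 0.512 -0.28 ]
jaw 0.9 445 [[0.617, -0.232], [0.63, -0.271], [0.535, -0.299], [0.523, -0.259]] c [ 0.576 -0.265]
tab end px [ 0.57442663 -0.09518187  0.057     ] clip open [ 0.37741543 -0.31981322  0.036     ] far [ 0.64481667 -0.25239088  0.036     ]
[[ 0.268 -0.    -0.963]
 [ 0.963  0.     0.268]
 [ 0.    -1.     0.   ]]
```

```bash
cat >> h.py <<'E'
def goto(p,yaw,s=None):
    """row (turn, shift cm) from present pose to TCP p, tool pointing down, tool x at world yaw"""
    s=s or sensors.observe(); A=R.from_rotvec(s["tcp_rot"]); c,q=np.cos(yaw),np.sin(yaw)
    B=R.from_matrix(np.array([[c,0,-q],[q,0,c],[0,-1,0]]))
    t=(A.inv()*B).as_rotvec(); d=A.inv().apply(np.array(p)-s["eef_pos"])*100
    print("t",round(s["time_s"],2),"pos",np.round(s["eef_pos"],4),"F",np.round(s["ft_force"],1),"grip",round(float(s["grip_width"]),4),"ROW",t.round(4),d.round(3))
E
python3 - <<'E'
from h import *
goto((.565,-.02,.20),.24)
E
```

```text
t 1.65 pos [0.1812 0.6503 0.2226] F [-0.3 -0.2 -0.5] grip 0.0873 ROW [-1.000e-04  1.059e+00  1.000e-04] [-54.262   2.252 -54.967]
```

apply_moves(steps="0 0.133 0 -3.5 0.1 -3.5 1;0 0.266 0 -7 0.2 -7 1;0 0.4 0 -10.5 0.4 -10.5 1;0 0.53 0 -14 0.6 -14 1;0 0.66 0 -17.5 0.8 -17.5 1;0 0.8 0 -21 1 -21 1;0 0.93 0 -24.5 1.2 -24.5 1;0 1.059 0 -28 1.4 -28 1")

```text
time_s: 2.45
eef_pos: [0.3765, 0.3036, 0.2089]
tcp_rot: [-1.562, -0.185, 0.184]
ft_force: [1.3, -0.1, 0.5]
grip_width: 0.0868
```

Run:
```python
from h import *
goto((.565,-.02,.20),.24)
```

```text
t 2.45 pos [0.3765 0.3036 0.2089] F [ 1.3 -0.1  0.5] grip 0.0868 ROW [-0.0009 -0.0051  0.0008] [ 10.801   0.863 -35.862]
```

apply_moves(steps="0 0 0 1.5 0.2 -5 1;0 0 0 3 0.3 -10 1;0 0 0 4.5 0.5 -15 1;0 0 0 6 0.6 -20 1;0 0 0 7.5 0.7 -25 1;0 0 0 9 0.8 -30 1;0 0 0 10.5 0.9 -35 1;0 0 0 10.8 0.9 -35.5 1")

```text
time_s: 3.25
eef_pos: [0.5666, -0.0194, 0.2]
tcp_rot: [-1.566, -0.185, 0.182]
ft_force: [-0.5, 0.2, -0.5]
grip_width: 0.0873
```

```bash
cat > fit.py <<'E'
from h import *
import sys
def fitplate(mask,C,x0,zs):
    best=None
    for z in zs:
        f=lambda p:-iou(mask,proj(place(dens(PLATE),p[0],p[1],p[2],z),C))
        r=minimize(f,x0,method="Nelder-Mead",options=dict(initial_simplex=np.array([x0]+[np.array(x0)+d for d in np.diag([.01,.01,.06])]),xatol=1e-5,fatol=1e-5))
        print("z",z,r.x.round(4),"iou",round(-r.fun,3))
        if best is None or r.fun<best[0]: best=(r.fun,r.x,z)
    return best
E
python3 - <<'E'
from fit import *
s=sensors.observe(); im=cams.capture("wrist"); C=cam("wrist",s)
rs=ask("wrist","long_top"); print([(r["p"],r["mask"].sum(),np.round(r["uv"])) for r in rs])
rp=ask("wrist","long_plinth"); print([(r["p"],r["mask"].sum(),np.round(r["uv"])) for r in rp])
b=fitplate(rs[0]["mask"],C,[.562,-.019,1.81],[.051,.054,.057,.060,.063])
uv=proj(place(dens(PLATE),*b[1],b[2]),C)
v=cv2.resize(im,None,fx=1.4,fy=1.4); cv2.polylines(v,[np.round(uv*1.4).astype(np.int32)],True,(0,0,255),1)
cs=cv2.findContours(cv2.resize(rs[0]["mask"].astype(np.uint8),None,fx=1.4,fy=1.4),0,1)[0]; cv2.drawContours(v,cs,-1,(255,0,0),1)
cv2.imwrite("pics/w1.png",v); cv2.imwrite("pics/w1raw.png",im); np.savez("w1.npz",**{k:s[k] for k in("tcp_rot","eef_pos")})
print(s["time_s"],s["eef_pos"])
E
```

```text
[(0.72, np.int64(106), array([251., 139.])), (0.68, np.int64(7669), array([282., 173.]))]
[(0.58, np.int64(2227), array([308., 203.]))]
z 0.051 [ 0.561  -0.0211  1.8931] iou 0.014
z 0.054 [ 0.5633 -0.0205  1.8968] iou 0.014
z 0.057 [ 0.5634 -0.0208  1.8761] iou 0.014
z 0.06 [ 0.5608 -0.0211  1.8716] iou 0.014
z 0.063 [ 0.5618 -0.0206  1.8955] iou 0.013
3.25 [ 0.56660357 -0.01941954  0.20000878]
```

View pics/w1.png

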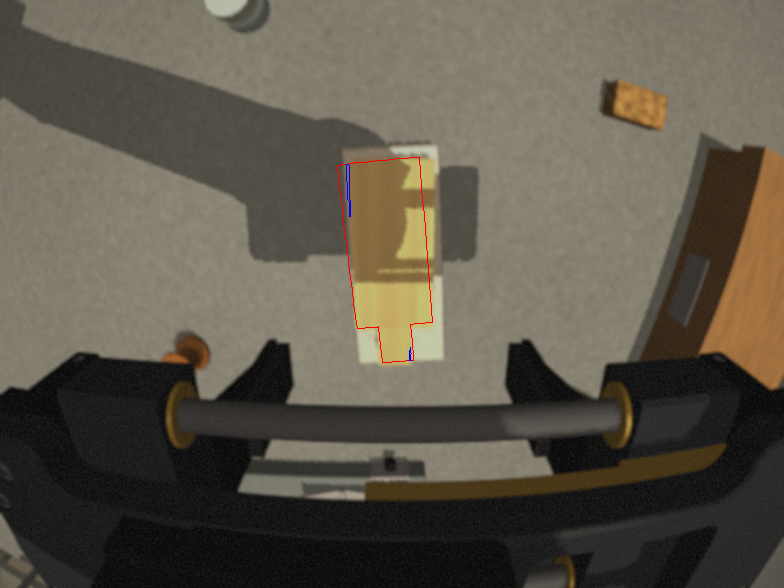

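Run:
```python
from fit import *
s=sensors.observe(); im=cams.capture("wrist"); C=cam("wrist",s)
r=max(ask("wrist","long_top"),key=lambda r:r["p"]*(r["mask"].sum()>3000)); m=r["mask"]; np.save("m1.npy",m)
b=fitplate(m,C,[.562,-.019,1.81],[.047,.051,.054,.057,.060,.063,.067])
hsv=cv2.cvtColor(im,cv2.COLOR_BGR2HSV)
uv=proj(place(dens(PLATE),*b[1],b[2]),C)
v=im.copy()[90:280,220:340]; k=4
v=cv2.resize(v,None,fx=k,fy=k,interpolation=cv2.INTER_CUBIC)
P=lambda u:np.round((np.array(u)+.5-[220,90])*k).astype(np.int32)
cv2.polylines(v,[P(uv)],True,(0,0,255),1)
for c in cv2.findContours(m.astype(np.uint8),0,1)[0]: cv2.polylines(v,[P(c[:,0])],True,(255,0,0),1)
cv2.imwrite("pics/w2.png",cv2.resize(v,None,fx=.78,fy=.78,interpolation=cv2.INTER_AREA))
```

```text
z 0.047 [ 0.563  -0.0189  1.8056] iou 0.957
z 0.051 [ 0.5632 -0.0188  1.8018] iou 0.974
z 0.054 [ 0.5632 -0.0185  1.8038] iou 0.984
z 0.057 [ 0.5634 -0.0186  1.8057] iou 0.981
z 0.06 [ 0.5633 -0.0171  1.8041] iou 0.974
z 0.063 [ 0.5633 -0.0169  1.8001] iou 0.96
z 0.067 [ 0.5629 -0.0169  1.8099] iou 0.935
```

View pics/w2.png

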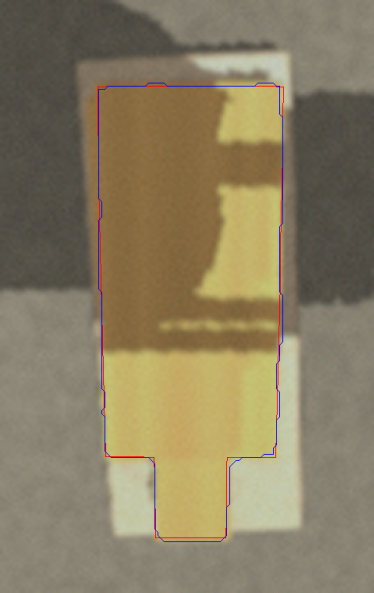

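Run:
```python
from h import *
goto((.569,-.0429,.066),.2332)
```

```text
t 3.5 pos [ 0.5645 -0.0125  0.1993] F [-0.2  0.2  0.1] grip 0.0869 ROW [-0.0011  0.0082 -0.0006] [-0.287 13.326 -3.072]
```

Run:
```python
from fit import *
s=sensors.observe(); im=cams.capture("wrist"); C=cam("wrist",s)
r=max(ask("wrist","long_top"),key=lambda r:r["p"]*(r["mask"].sum()>3000)); m=r["mask"]
b=fitplate(m,C,[.562,-.019,1.81],[.053,.055,.057])
x,y,a=b[1]; goto((x-.025*np.cos(a),y-.025*np.sin(a),.066),a-np.pi/2)
```

```text
z 0.053 [ 0.563  -0.0185  1.801 ] iou 0.972
z 0.055 [ 0.563  -0.0184  1.7986] iou 0.981
z 0.057 [ 0.563  -0.0182  1.8004] iou 0.986
t 3.6 pos [ 0.5645 -0.012   0.1994] F [-0.5  0.3  0.7] grip 0.0874 ROW [-0.0012  0.013  -0.0003] [-0.327 13.34  -3.086]
```

apply_moves(steps="0 0.01 0 -0.3 3 -3.1 0;0 0.01 0 -0.3 7 -3.1 0;0 0.01 0 -0.3 10.5 -3.1 0;0 0.01 0 -0.3 12.5 -3.1 0;0 0.01 0 -0.3 13.2 -3.1 0;0 0.01 0 -0.3 13.3 -3.1 0;0 0.01 0 -0.3 13.3 -3.1 0;0 0.01 0 -0.3 13.3 -3.1 0", squeeze=20)

```text
time_s: 4.4
eef_pos: [0.5705, -0.0443, 0.068]
tcp_rot: [-1.563, -0.183, 0.179]
ft_force: [0.7, -0.3, 0.8]
grip_width: 0.0311
```

apply_moves(steps="0 0 0 0 0.3 0 0;0 0 0 0 0.6 0 0;0 0 0 0 0.6 0 0")

```text
time_s: 4.7
eef_pos: [0.5692, -0.0445, 0.0603]
tcp_rot: [-1.563, -0.18, 0.181]
ft_force: [-1.0, -0.3, -0.7]
grip_width: 0.0071
```

apply_moves(steps="0 0 0 0 0.2 0 0;0 0 0 0 0.2 0 0")

```text
time_s: 4.9
eef_pos: [0.5696, -0.0446, 0.0585]
tcp_rot: [-1.563, -0.181, 0.18]
ft_force: [-1.0, -0.9, -0.0]
grip_width: 0.0008
```

apply_moves(steps="0 0 0 0 0.2 0 0;0 0 0 0 0.2 0 0")

```text
time_s: 5.1
eef_pos: [0.5699, -0.0446, 0.0584]
tcp_rot: [-1.562, -0.181, 0.18]
ft_force: [-4.5, 1.1, 15.0]
grip_width: 0.0003
```

apply_moves(steps="0 0 0 0 -1.5 0 1;0 0 0 0 -1.5 0 1;0 0 0 0 -1.5 0 1;0 0 0 0 -1.5 0 1;0 0 0 0 -1.5 0 1;0 0 0 0 -1.5 0 1;0 0 0 0 -1.5 0 1;0 0 0 0 -1.5 0 1")

```text
time_s: 5.9
eef_pos: [0.5694, -0.0446, 0.0713]
tcp_rot: [-1.563, -0.18, 0.181]
ft_force: [-0.7, -0.0, -0.5]
grip_width: 0.0565
```

Run:
```python
from h import *
goto((.5689,-.0427,.0510),.2315)
```

```text
t 5.9 pos [ 0.5694 -0.0446  0.0713] F [-0.7 -0.  -0.5] grip 0.0565 ROW [-0.0001 -0.0015 -0.0003] [-1.000e-03  2.035e+00  1.960e-01]
```

apply_moves(steps="0 0 0 0 0 0.2 1;0 0 0 0 0 0.2 1;0 0 0 0 0 0.2 1;0 0 0 0 0 0.2 1;0 0 0 0 0.7 0.2 1;0 0 0 0 1.4 0.2 1;0 0 0 0 2.0 0.2 1;0 0 0 0 2.04 0.2 1")

```text
time_s: 6.7
eef_pos: [0.5681, -0.0426, 0.0498]
tcp_rot: [-1.563, -0.179, 0.182]
ft_force: [-0.3, -0.5, -0.1]
grip_width: 0.087
```

apply_moves(steps="0 0 0 0 0 0 1;0 0 0 0 0 0 0.9")

```text
time_s: 6.9
eef_pos: [0.5692, -0.0427, 0.0512]
tcp_rot: [-1.563, -0.181, 0.18]
ft_force: [0.5, -0.0, 0.2]
grip_width: 0.0838
```

Good height. Close.

apply_moves(steps="0 0 0 0 0 0 0;0 0 0 0 0 0 0;0 0 0 0 0 0 0;0 0 0 0 0 0 0;0 0 0 0 0 0 0;0 0 0 0 0 0 0;0 0 0 0 0 0 0", squeeze=25)

```text
time_s: 7.6
eef_pos: [0.569, -0.0426, 0.0512]
tcp_rot: [-1.563, -0.181, 0.181]
ft_force: [-0.2, 1.0, 1.3]
grip_width: 0.0554
```

apply_moves(steps="0 0 0 0 -0.5 0 0;0 0 0 0 -1.5 0 0;0 0 0 0 -3 0 0;0 0 0 0 -5 0 0;0 0 0 0 -8 0 0;0 0 0 0 -11 0 0;0 0 0 0 -11 0 0;0 0 0 0 -11 0 0")

```text
time_s: 8.4
eef_pos: [0.5694, -0.0426, 0.1625]
tcp_rot: [-1.563, -0.182, 0.179]
ft_force: [0.2, 0.3, -2.1]
grip_width: 0.0555
```

Run:
```python
from fit import *
s=sensors.observe(); im=cams.capture("wrist"); cv2.imwrite("pics/w3.png",cv2.resize(im,(784,588)))
goto((.4,-.32,.16),.248-np.pi/2)
C=cam("wrist",s)
rs=ask("wrist","long_top"); print([(r["p"],r["mask"].sum(),np.round(r["uv"])) for r in rs])
```

```text
t 8.45 pos [ 0.5686 -0.0424  0.1613] F [-0.8  0.3 -1.3] grip 0.0554 ROW [-4.000e-04  1.553e+00 -4.000e-04] [-22.75    0.117 -23.176]
[(0.62, np.int64(25045), array([282., 175.]))]
```

View pics/w3.png

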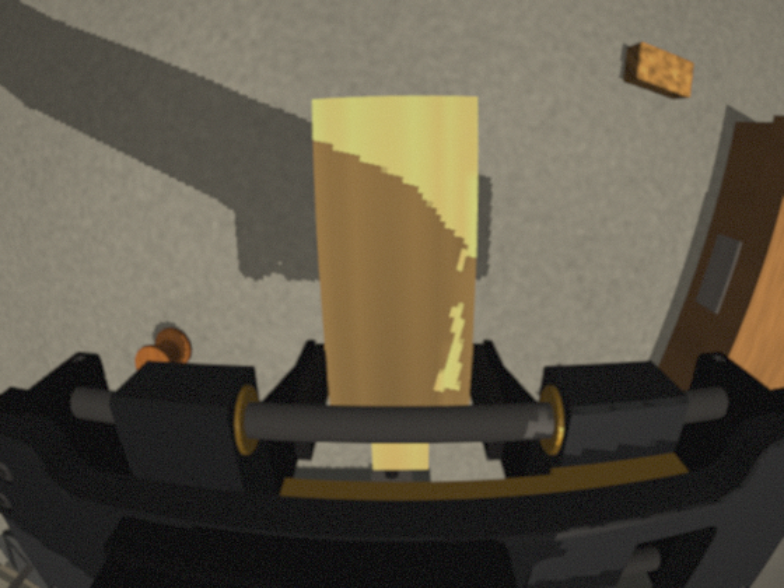

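Run:
```python
from h import *
goto((.4915,-.404,.2),.248-np.pi/2)
```

```text
t 8.5 pos [ 0.5682 -0.0425  0.1606] F [-0.1  1.1 -1.3] grip 0.0555 ROW [ 6.0000e-04  1.5529e+00 -1.6000e-03] [-15.723  -3.94  -33.449]
```

apply_moves(steps="0 0.14 0 -1.5 -1 -3 0;0 0.28 0 -3 -2 -6 0;0 0.42 0 -4.5 -3 -9 0;0 0.56 0 -6 -3.9 -12 0;0 0.7 0 -7.5 -3.9 -15 0;0 0.84 0 -8.5 -3.9 -18 0;0 0.98 0 -9.5 -3.9 -21 0;0 1.12 0 -11 -3.9 -24 0")

```text
time_s: 9.3
eef_pos: [0.5163, -0.3018, 0.1988]
tcp_rot: [-1.456, 0.7, -0.697]
ft_force: [0.5, -0.0, -0.9]
grip_width: 0.0551
```

apply_moves(steps="0 0 0 0 0 0 0")

```text
time_s: 9.4
eef_pos: [0.5134, -0.3067, 0.1993]
tcp_rot: [-1.459, 0.704, -0.702]
ft_force: [0.8, -0.4, -1.8]
grip_width: 0.0555
```

Run:
```python
from h import *
goto((.4915,-.404,.2),.248-np.pi/2)
```

```text
t 9.4 pos [ 0.5134 -0.3067  0.1993] F [ 0.8 -0.4 -1.8] grip 0.0555 ROW [0.0047 0.4229 0.0017] [ 6.26  -0.026 -7.762]
```

apply_moves(steps="0 0.14 0 2 0 -2.6 0;0 0.28 0 4 0 -5.2 0;0 0.42 0 6.2 0 -7.7 0;0 0.42 0 6.2 0 -7.7 0;0 0.42 0 6.2 0 -7.7 0")

```text
time_s: 9.9
eef_pos: [0.4952, -0.3976, 0.1987]
tcp_rot: [-1.322, 1.017, -1.012]
ft_force: [0.3, -0.0, -0.1]
grip_width: 0.0558
```

Run:
```python
from fit import *
s=sensors.observe(); im=cams.capture("wrist"); C=cam("wrist",s); cv2.imwrite("pics/w4raw.png",im)
print(s["eef_pos"],s["tcp_rot"],s["time_s"])
np.savez("w4.npz",tcp_rot=s["tcp_rot"],eef_pos=s["eef_pos"])
D={}
for l in("clip","jaw","long_top"):
    rs=ask("wrist",l); print(l,[(r["p"],r["mask"].sum(),np.round(r["uv"])) for r in rs])
    if rs: D[l]=max(rs,key=lambda r:r["p"]*(r["mask"].sum()>500))["mask"]
np.savez("m4.npz",**D)
v=cv2.resize(im,None,fx=1.4,fy=1.4)
for m,c in zip(D.values(),((255,0,0),(0,0,255),(0,255,0))): cv2.drawContours(v,cv2.findContours(cv2.resize(m.astype(np.uint8),None,fx=1.4,fy=1.4),0,1)[0],-1,c,1)
cv2.imwrite("pics/w4.png",v)
```

```text
[ 0.49524405 -0.39761605  0.19874997] [-1.32155474  1.01699499 -1.01243995] 9.9
clip [(0.68, np.int64(13833), array([195., 131.])), (0.36, np.int64(4822), array([383., 115.]))]
jaw [(0.84, np.int64(3625), array([182.,  78.]))]
long_top [(0.62, np.int64(25332), array([285., 176.])), (0.27, np.int64(13888), array([195., 132.]))]
```

View pics/w4.png

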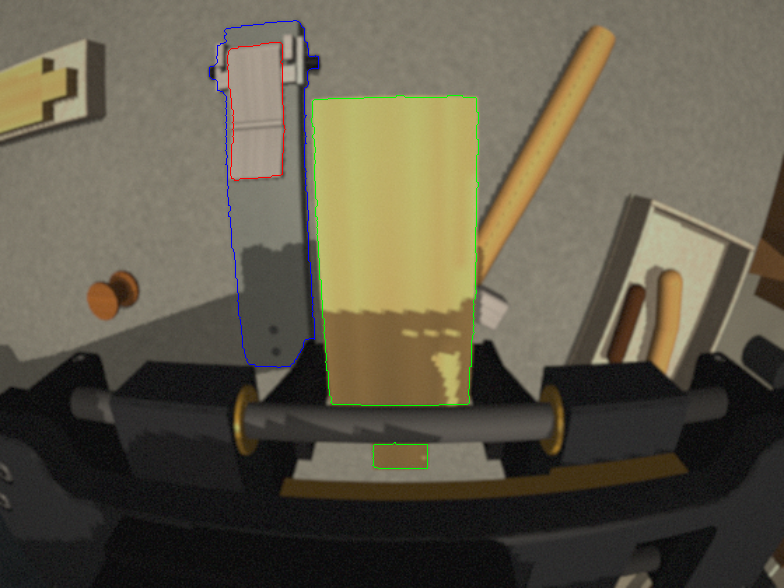

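```bash
cat > clip.py <<'E'
from fit import *
from scipy.optimize import least_squares
s=sensors.observe(); im=cams.capture("wrist"); C=cam("wrist",s); cv2.imwrite("pics/w5raw.png",im)
print(s["eef_pos"],s["time_s"])
m=max(ask("wrist","clip"),key=lambda r:r["p"]*(r["mask"].sum()>9000))["mask"]
j=max(ask("wrist","jaw"),key=lambda r:r["p"])["mask"]
ct=max(cv2.findContours(m.astype(np.uint8),0,cv2.CHAIN_APPROX_NONE)[0],key=len)[:,0].astype(float)
# world rays at z=.03 in rough clip frame
def loc(uv,z,p): 
    w=np.array([unproj(u,z,C)[:2] for u in uv])-p[:2]; c,q=np.cos(p[2]),np.sin(p[2]); return np.c_[w@[c,q],w@[-q,c]]
p0=np.array([.542,-.278,.248]); L=loc(ct,.03,p0)
print("extent",L.min(0),L.max(0))
def sel(L):
    xc=L[:,0]; lft=(L[:,1]>.015)&(xc>-.155)&(xc<.03); rgt=(L[:,1]<-.015)&(xc>-.11)&(xc<.03)
    far=(xc>.09)&(abs(L[:,1])<.02); opn=(xc<-.155)&(abs(L[:,1])<.015); return lft,rgt,far,opn
for z in (.024,.028,.031,.034,.036):
    p=p0
    for _ in range(3):
        L=loc(ct,z,p); S=sel(L)
        def f(p):
            L=loc(ct,z,p); return np.r_[L[S[0],1]-.030,(L[S[2],0]-.11),(L[S[3],0]+.17)]
        p=least_squares(f,p,loss="soft_l1",f_scale=.001).x
    L=loc(ct,z,p); print(z,p.round(4),"left",(np.median(L[S[0],1])).round(4),"right",np.median(L[S[1],1]).round(4),"far",np.median(L[S[2],0]).round(4),"open",np.median(L[S[3],0]).round(4))
    jc=max(cv2.findContours(j.astype(np.uint8),0,cv2.CHAIN_APPROX_NONE)[0],key=len)[:,0].astype(float); J=loc(jc,z+.018,p)
    print("   jaw x",J[:,0].min().round(4),J[:,0].max().round(4),"mid y near mouth",np.round([J[J[:,0]<J[:,0].min()+.03,1].min(),J[J[:,0]<J[:,0].min()+.03,1].max()],4))
E
python3 clip.py
python3 - <<'E'
import cv2
a=cv2.imread("pics/w5raw.png"); cv2.imwrite("pics/w5c.png",cv2.resize(a[10:275,140:240],None,fx=2.2,fy=2.2,interpolation=cv2.INTER_CUBIC))
E
```

```text
[ 0.49663719 -0.39623276  0.19957184] 10.1
extent [-0.16538636 -0.04667584] [0.11038467 0.04094376]
0.024 [ 0.544  -0.2788  0.2617] left 0.03 right -0.0334 far 0.1096 open -0.1692
   jaw x -0.0113 0.0882 mid y near mouth [-0.0208  0.021 ]
0.028 [ 0.5437 -0.2805  0.2618] left 0.03 right -0.0326 far 0.1091 open -0.1664
   jaw x -0.0104 0.0879 mid y near mouth [-0.0203  0.021 ]
0.031 [ 0.5432 -0.2818  0.2617] left 0.03 right -0.0321 far 0.109 open -0.164
   jaw x -0.0094 0.088 mid y near mouth [-0.0199  0.0211]
0.034 [ 0.5425 -0.2832  0.2614] left 0.03 right -0.0315 far 0.1091 open -0.1615
   jaw x -0.0082 0.0882 mid y near mouth [-0.0195  0.0211]
0.036 [ 0.5421 -0.2842  0.2614] left 0.03 right -0.0312 far 0.1092 open -0.1598
   jaw x -0.0074 0.0884 mid y near mouth [-0.0192  0.0211]
```

View pics/w5c.png

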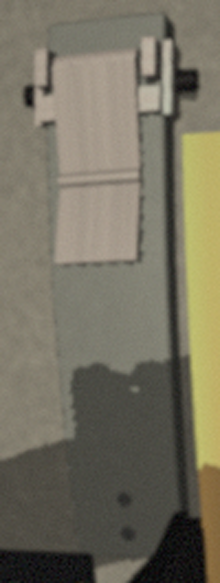

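Run:
```python
from h import *
goto((.408,-.318,.085),.2617-np.pi/2)
```

```text
t 10.25 pos [ 0.4963 -0.3971  0.2001] F [ 0.5  0.4 -1.4] grip 0.0554 ROW [-0.0004  0.0009 -0.0006] [-9.925 11.509 -6.482]
```

apply_moves(steps="0 0 0 -3 0 -2 0;0 0 0 -6 0 -4 0;0 0 0 -9 1 -6 0;0 0 0 -9.9 4 -6.5 0;0 0 0 -9.9 7 -6.5 0;0 0 0 -9.9 10 -6.5 0;0 0 0 -9.9 11.5 -6.5 0;0 0 0 -9.9 11.5 -6.5 0")

```text
time_s: 11.05
eef_pos: [0.4066, -0.3183, 0.0837]
tcp_rot: [-1.322, 1.018, -1.012]
ft_force: [0.6, -0.5, -0.2]
grip_width: 0.0556
```

apply_moves(steps="0 0 0 0 0 0 0;0 0 0 0 0 0 0")

```text
time_s: 11.25
eef_pos: [0.4083, -0.3201, 0.0864]
tcp_rot: [-1.321, 1.013, -1.017]
ft_force: [-0.0, -1.3, -0.0]
grip_width: 0.0559
```

```bash
cat > align.py <<'E'
from fit import *
s=sensors.observe(); im=cams.capture("wrist"); C=cam("wrist",s); cv2.imwrite("pics/al%d.png"%round(s["time_s"]*100),cv2.resize(im,None,fx=1.4,fy=1.4))
goto(s["eef_pos"],.2617-np.pi/2,s)
j=max(ask("wrist","jaw"),key=lambda r:r["p"]); lt=max(ask("wrist","long_top"),key=lambda r:r["p"]*(r["mask"].sum()>3000)); cl=ask("wrist","clip")
print("p",j["p"],lt["p"],[(r["p"],r["mask"].sum()) for r in cl])
np.savez("al.npz",j=j["mask"],lt=lt["mask"],rot=s["tcp_rot"],pos=s["eef_pos"],**({"cl":cl[0]["mask"]} if cl else {}))
A=R.from_rotvec(s["tcp_rot"])
def edges(mask,z,zlo,zhi):   # left/right edge lines in tool (z ahead, x side) coordinates
    out=[]
    for row in range(mask.shape[0]):
        c=np.flatnonzero(mask[row])
        if len(c)<10: continue
        a=A.inv().apply(unproj((c[0]-.5,row),z,C)-s["eef_pos"])*1e3; b=A.inv().apply(unproj((c[-1]+.5,row),z,C)-s["eef_pos"])*1e3
        out.append([a[2],a[0],b[2],b[0]])
    o=np.array(out); print("  ahead range",o[:,0].min().round(1),o[:,0].max().round(1))
    k=(o[:,0]>zlo)&(o[:,0]<zhi); o=o[k]
    pa=np.polyfit(o[:,0],o[:,1],1); pb=np.polyfit(o[:,2],o[:,3],1)
    print("  edges slope %.4f %.4f  at mid %.1f %.1f  centre %.1f width %.1f; centre line slope %.4f, at ahead=100: %.1f"%(pa[0],pb[0],o[:,1].mean(),o[:,3].mean(),(o[:,1].mean()+o[:,3].mean())/2,abs(o[:,1].mean()-o[:,3].mean()),(pa[0]+pb[0])/2,(np.polyval(pa,100)+np.polyval(pb,100))/2))
print("plate"); edges(lt["mask"],s["eef_pos"][2]+.007,25,95)
for zb in(.028,.031,.034): print("jaw zbed",zb); edges(j["mask"],zb+.018,125,165)
E
python3 align.py
```

```text
t 11.25 pos [ 0.4083 -0.3201  0.0864] F [-0.  -1.3 -0. ] grip 0.0559 ROW [-0.0018 -0.001   0.0019] [0. 0. 0.]
p 0.73 0.72 [(0.66, np.int64(6115))]
plate
  ahead range -46.9 102.8
  edges slope -0.0157 -0.0208  at mid -28.0 27.9  centre -0.1 width 55.9; centre line slope -0.0183, at ahead=100: -0.8
jaw zbed 0.028
  ahead range 129.5 154.7
  edges slope 0.0341 0.0490  at mid -25.1 13.8  centre -5.7 width 38.9; centre line slope 0.0415, at ahead=100: -7.4
jaw zbed 0.031
  ahead range 128.8 153.7
  edges slope 0.0341 0.0490  at mid -24.8 13.6  centre -5.6 width 38.3; centre line slope 0.0415, at ahead=100: -7.3
jaw zbed 0.034
  ahead range 128.2 152.6
  edges slope 0.0341 0.0490  at mid -24.4 13.4  centre -5.5 width 37.7; centre line slope 0.0415, at ahead=100: -7.2
```

```bash
ls pics
python3 - <<'E'
from h import *
D=np.load("al.npz"); s=dict(tcp_rot=D["rot"],eef_pos=D["pos"]); C=cam("wrist",s)
im=cv2.imread("pics/al1125.png"); v=im.copy()
for k,c in(("j",(0,0,255)),("lt",(0,255,0)),("cl",(255,0,0))): cv2.drawContours(v,cv2.findContours(cv2.resize(D[k].astype(np.uint8),None,fx=1.4,fy=1.4),0,1)[0],-1,c,1)
cv2.imwrite("pics/al1v.png",v[:420])
E
```

```text
al1125.png
scene0.png
top0.png
top0c.png
w1.png
w1raw.png
w2.png
w3.png
w4.png
w4raw.png
w5c.png
w5raw.png
```

View pics/al1v.png

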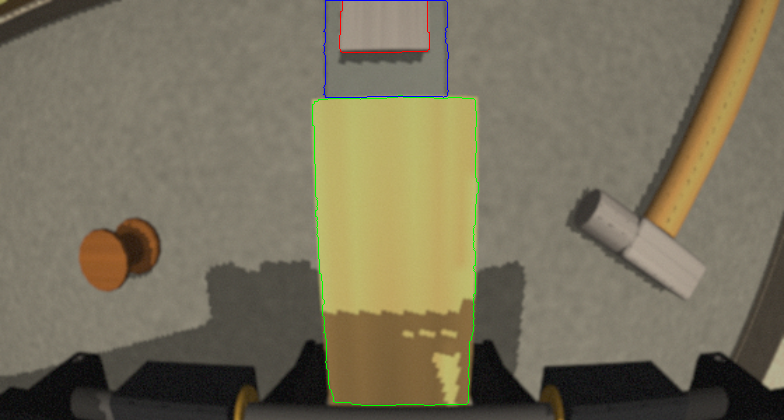

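```bash
cat > al2.py <<'E'
from h import *
D=np.load("al.npz"); s=dict(tcp_rot=D["rot"],eef_pos=D["pos"]); C=cam("wrist",s); A=R.from_rotvec(s["tcp_rot"])
def edges(mask,z,r0,r1):
    o=[]
    for row in range(r0,r1):
        c=np.flatnonzero(mask[row]); 
        if len(c)<10: continue
        a,b=[A.inv().apply(unproj((u,row),z,C)-s["eef_pos"])*1e3 for u in(c[0]-.5,c[-1]+.5)]; o.append([a[2],a[0],b[0]])
    o=np.array(o); pa=np.polyfit(o[:,0],o[:,1],1); pb=np.polyfit(o[:,0],o[:,2],1)
    print(z,"ahead",o[:,0].min().round(1),o[:,0].max().round(1),"width",(o[:,2]-o[:,1]).mean().round(2),"centre",o[:,1:].mean().round(2),"slopes",pa[0].round(3),pb[0].round(3))
import sys
for z in(.018,.021,.024,.027,.030,.033): edges(D["cl"],z,2,66)
print("jaw"); 
for z in(.036,.040,.044): edges(D["j"],z,28,36)
E
python3 al2.py
```

```text
0.018 ahead 115.4 163.3 width 62.05 centre -5.63 slopes -0.001 -0.001
0.021 ahead 115.0 162.3 width 61.25 centre -5.55 slopes -0.001 -0.001
0.024 ahead 114.6 161.3 width 60.44 centre -5.46 slopes -0.001 -0.001
0.027 ahead 114.2 160.2 width 59.64 centre -5.38 slopes -0.001 -0.001
0.03 ahead 113.8 159.2 width 58.84 centre -5.29 slopes -0.001 -0.001
0.033 ahead 113.4 158.2 width 58.04 centre -5.21 slopes -0.001 -0.001
jaw
0.036 ahead 133.1 138.1 width 41.97 centre -5.91 slopes -0.084 0.005
0.04 ahead 132.2 137.1 width 41.19 centre -5.78 slopes -0.084 0.005
0.044 ahead 131.3 136.1 width 40.4 centre -5.66 slopes -0.084 0.005
```

apply_moves(steps="0 0.012 0 -0.53 1 0 0;0 0.012 0 -0.53 3 0 0;0 0.012 0 -0.53 4.5 0 0;0 0.012 0 -0.53 5.3 0 0;0 0.012 0 -0.53 5.5 0 0;0 0.012 0 -0.53 5.5 0 0;0 0.012 0 -0.53 5.5 0 0")

```text
time_s: 12.15
eef_pos: [0.4064, -0.3145, 0.0305]
tcp_rot: [-1.317, 1.023, -1.025]
ft_force: [0.0, 0.5, 0.3]
grip_width: 0.0558
```

apply_moves(steps="0 0 0 0 0.1 0 0;0 0 0 0 0.1 0 0")

```text
time_s: 12.35
eef_pos: [0.4064, -0.3141, 0.0294]
tcp_rot: [-1.316, 1.023, -1.024]
ft_force: [-0.7, -0.7, -0.6]
grip_width: 0.0554
```

apply_moves(steps="0 0 0 0 0.1 0 0;0 0 0 0 0.1 0 0")

```text
time_s: 12.55
eef_pos: [0.4062, -0.314, 0.0281]
tcp_rot: [-1.317, 1.024, -1.024]
ft_force: [1.2, 0.0, -0.5]
grip_width: 0.0557
```

```bash
python3 align.py | head -6; python3 al2.py
```

```text
t 12.55 pos [ 0.4062 -0.314   0.0281] F [ 1.2  0.  -0.5] grip 0.0557 ROW [-0.0001 -0.0128 -0.0001] [0. 0. 0.]
p 0.66 0.92 [(0.86, np.int64(8177))]
plate
  ahead range -47.0 103.2
  edges slope -0.0154 -0.0167  at mid -28.2 28.1  centre -0.1 width 56.3; centre line slope -0.0160, at ahead=100: -0.7
jaw zbed 0.028
0.018 ahead 107.8 143.8 width 62.02 centre -0.61 slopes -0.009 -0.015
0.021 ahead 107.4 142.7 width 60.95 centre -0.58 slopes -0.009 -0.015
0.024 ahead 107.0 141.7 width 59.87 centre -0.56 slopes -0.009 -0.015
0.027 ahead 106.6 140.7 width 58.8 centre -0.53 slopes -0.009 -0.015
0.03 ahead 106.2 139.7 width 57.73 centre -0.51 slopes -0.009 -0.015
0.033 ahead 105.8 138.6 width 56.66 centre -0.48 slopes -0.009 -0.015
jawTraceback (most recent call last):
  File "al2.py", line 14, in <module>
    for z in(.036,.040,.044): edges(D["j"],z,28,36)
                              ~~~~~^^^^^^^^^^^^^^^^
  File "al2.py", line 9, in edges
    o=np.array(o); pa=np.polyfit(o[:,0],o[:,1],1); pb=np.polyfit(o[:,0],o[:,2],1)
                                 ~^^^^^
IndexError: too many indices for array: array is 1-dimensional, but 2 were indexed
```

apply_moves(steps="0 0 0 0 0.1 0 0;0 0 0 0 0.1 0 0")

```text
time_s: 12.95
eef_pos: [0.4061, -0.314, 0.027]
tcp_rot: [-1.317, 1.024, -1.024]
ft_force: [0.2, -0.0, -0.3]
grip_width: 0.0558
```

apply_moves(steps="0 0 0 0 0.1 0 0;0 0 0 0 0.1 0 0")

```text
time_s: 13.15
eef_pos: [0.4061, -0.3141, 0.0264]
tcp_rot: [-1.316, 1.024, -1.024]
ft_force: [-0.3, 1.1, 4.4]
grip_width: 0.0556
```

apply_moves(steps="0 0 0 0 -0.03 0.5 0;0 0 0 -0.01 -0.03 1 0;0 0 0 -0.02 -0.03 1.5 0;0 0 0 -0.02 -0.03 2 0;0 0 0 -0.03 -0.03 2.5 0;0 0 0 -0.04 -0.03 3.0 0;0 0 0 -0.04 -0.03 3.5 0;0 0 0 -0.04 -0.03 3.5 0", squeeze=40)

```text
time_s: 13.95
eef_pos: [0.4413, -0.3048, 0.0265]
tcp_rot: [-1.316, 1.022, -1.024]
ft_force: [0.6, -0.6, 2.8]
grip_width: 0.0556
```

apply_moves(steps="0 0 0 0 0 0.3 0;0 0 0 -0.01 0 0.6 0;0 0 0 -0.01 0 0.9 0;0 0 0 -0.01 0 1.2 0;0 0 0 -0.02 0 1.5 0;0 0 0 -0.02 0 1.5 0")

```text
time_s: 14.55
eef_pos: [0.4552, -0.301, 0.0265]
tcp_rot: [-1.316, 1.023, -1.024]
ft_force: [-0.7, -0.2, 3.4]
grip_width: 0.0554
```

apply_moves(steps="0 0 0 0 0 0.2 0;0 0 0 0 0 0.4 0;0 0 0 -0.01 0 0.6 0;0 0 0 -0.01 0 0.8 0;0 0 0 -0.01 0 1 0;0 0 0 -0.01 0 1 0")

```text
time_s: 15.15
eef_pos: [0.4622, -0.2994, 0.0264]
tcp_rot: [-1.318, 1.027, -1.024]
ft_force: [-5.6, -1.3, 7.6]
grip_width: 0.0556
```

apply_moves(steps="0 0 0 0 0 0.2 0;0 0 0 0 0 0.4 0;0 0 0 -0.01 0 0.6 0;0 0 0 -0.01 0 0.8 0;0 0 0 -0.01 0 1 0;0 0 0 -0.01 0 1 0")

```text
time_s: 15.75
eef_pos: [0.4703, -0.2975, 0.0264]
tcp_rot: [-1.319, 1.029, -1.023]
ft_force: [-8.2, -1.1, 8.0]
grip_width: 0.0554
```

apply_moves(steps="0 0 0 0 0 0.2 0;0 0 0 0 0 0.4 0;0 0 0 -0.01 0 0.6 0;0 0 0 -0.01 0 0.8 0;0 0 0 -0.01 0 1 0;0 0 0 -0.01 0 1 0")

```text
time_s: 16.35
eef_pos: [0.4811, -0.2946, 0.0264]
tcp_rot: [-1.319, 1.027, -1.024]
ft_force: [-5.3, -2.0, 6.6]
grip_width: 0.0554
```

apply_moves(steps="0 0 0 0 0 0.2 0;0 0 0 0 0 0.4 0;0 0 0 -0.01 0 0.6 0;0 0 0 -0.01 0 0.8 0;0 0 0 -0.01 0 0.8 0")

```text
time_s: 16.85
eef_pos: [0.4888, -0.2926, 0.0264]
tcp_rot: [-1.319, 1.027, -1.024]
ft_force: [-6.1, -1.6, 8.2]
grip_width: 0.0554
```

apply_moves(steps="0 0 0 0 0 0.2 0;0 0 0 0 0 0.4 0;0 0 0 0 0 0.4 0")

```text
time_s: 17.15
eef_pos: [0.4926, -0.2916, 0.0264]
tcp_rot: [-1.319, 1.027, -1.024]
ft_force: [-6.0, -1.6, 7.3]
grip_width: 0.0555
```

apply_moves(steps="0 0 0 0 0 0.15 0;0 0 0 0 0 0.3 0;0 0 0 0 0 0.3 0")

```text
time_s: 17.45
eef_pos: [0.495, -0.2909, 0.0264]
tcp_rot: [-1.319, 1.028, -1.023]
ft_force: [-8.3, -1.8, 7.3]
grip_width: 0.0552
```

apply_moves(steps="0 0 0 0 0 0.1 0;0 0 0 0 0 0.2 0;0 0 0 0 0 0.2 0")

```text
time_s: 17.75
eef_pos: [0.4967, -0.2905, 0.0264]
tcp_rot: [-1.319, 1.028, -1.023]
ft_force: [-8.2, -2.7, 8.2]
grip_width: 0.055
```

apply_moves(steps="0 0 0 0 0 0.1 0;0 0 0 0 0 0.2 0;0 0 0 0 0 0.2 0")

```text
time_s: 18.05
eef_pos: [0.4985, -0.29, 0.0264]
tcp_rot: [-1.319, 1.029, -1.023]
ft_force: [-7.3, -1.9, 8.4]
grip_width: 0.055
```

apply_moves(steps="0 0 0 0 0 0.1 0;0 0 0 0 0 0.2 0;0 0 0 0 0 0.2 0")

```text
time_s: 18.35
eef_pos: [0.5003, -0.2896, 0.0264]
tcp_rot: [-1.319, 1.029, -1.023]
ft_force: [-8.3, -1.7, 8.4]
grip_width: 0.0555
```

apply_moves(steps="0 0 0 0 0 0.1 0;0 0 0 0 0 0.2 0;0 0 0 0 0 0.2 0")

```text
time_s: 18.65
eef_pos: [0.5006, -0.2895, 0.0264]
tcp_rot: [-1.321, 1.031, -1.022]
ft_force: [-11.7, -1.4, 11.4]
grip_width: 0.0555
```

apply_moves(steps="0 0 0 0 0 0.1 0;0 0 0 0 0 0.1 0")

```text
time_s: 18.85
eef_pos: [0.5007, -0.2895, 0.0264]
tcp_rot: [-1.321, 1.032, -1.021]
ft_force: [-13.7, -0.9, 12.5]
grip_width: 0.0552
```

apply_moves(steps="0 0 0 0 0 0.1 0;0 0 0 0 0 0.1 0")

```text
time_s: 19.05
eef_pos: [0.5007, -0.2895, 0.0264]
tcp_rot: [-1.322, 1.033, -1.02]
ft_force: [-15.9, -1.6, 13.6]
grip_width: 0.0551
```

apply_moves(steps="0 0 0 0 -0.03 -0.2 0;0 0 0 0 -0.03 -0.2 0.85;0 0 0 0 -0.03 -0.2 0.85;0 0 0 0 -0.03 -0.2 0.85;0 0 0 0 -0.03 -0.2 0.85;0 0 0 0 -0.03 -0.2 0.85;0 0 0 0 -0.03 -0.2 0.85")

```text
time_s: 19.75
eef_pos: [0.506, -0.2875, 0.0266]
tcp_rot: [-1.317, 1.024, -1.024]
ft_force: [0.5, -0.0, 0.1]
grip_width: 0.0737
```

apply_moves(steps="0 0 0 0 -0.3 -0.2 0.85;0 0 0 0 -1 -0.2 0.85;0 0 0 0 -3 -0.2 0.85;0 0 0 0 -6 -0.5 0.85;0 0 0 0 -10 -1.5 0.85;0 0 0 0 -14 -2.5 0.85;0 0 0 0 -14 -2.5 0.85;0 0 0 0 -14 -2.5 0.85")

```text
time_s: 20.55
eef_pos: [0.4818, -0.294, 0.1679]
tcp_rot: [-1.315, 1.022, -1.026]
ft_force: [0.3, 0.8, -0.9]
grip_width: 0.0742
```

Run:
```python
from fit import *
s=sensors.observe(); im=cams.capture("wrist"); C=cam("wrist",s); print(s["eef_pos"],s["ft_force"],s["grip_width"],s["time_s"])
v=cv2.resize(im,None,fx=1.4,fy=1.4)
for l,c in(("long_top",(0,255,0)),("clip",(255,0,0)),("jaw",(0,0,255))):
    rs=ask("wrist",l); print(l,[(r["p"],int(r["mask"].sum()),np.round(r["uv"])) for r in rs])
    for r in rs[:1]: cv2.drawContours(v,cv2.findContours(cv2.resize(r["mask"].astype(np.uint8),None,fx=1.4,fy=1.4),0,1)[0],-1,c,1)
T=im0=cams.capture("top"); Ct=cam("top")
for l in("long_top","short_top","jar","spool","plane","block","hammer","brush"): print(l,[(np.round(b["uv"]).tolist(),round(b["p"],2)) for b in finder.boxes_of("top",l)[:2]])
cv2.imwrite("pics/end.png",v); cv2.imwrite("pics/endtop.png",cv2.resize(T[110:330,60:480],None,fx=1.9,fy=1.9,interpolation=cv2.INTER_CUBIC))
```

```text
[ 0.48177473 -0.29402799  0.16785684] [ 0.2840379   0.77644138 -0.89197783] 0.07415722335460757 20.55
long_top [(0.84, 5038, array([286., 161.]))]
clip [(0.63, 11931, array([285., 112.]))]
jaw [(0.93, 5024, array([285.,  90.]))]
long_top [([361.0, 234.0], 0.44), ([219.0, 173.0], 0.39)]
short_top [([177.0, 224.0], 0.77)]
jar [([215.0, 284.0], 0.72)]
spool [([327.0, 283.0], 0.48)]
plane [([313.0, 158.0], 0.88), ([195.0, 238.0], 0.51)]
block [([220.0, 174.0], 0.54), ([368.0, 235.0], 0.22)]
hammer [([433.0, 209.0], 0.8), ([191.0, 234.0], 0.15)]
brush [([110.0, 249.0], 0.7)]
```

View pics/end.png

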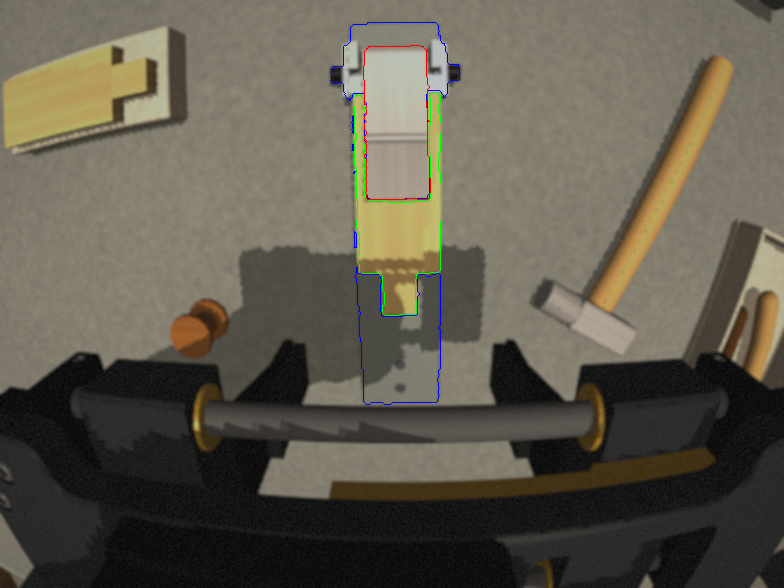

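View pics/endtop.png

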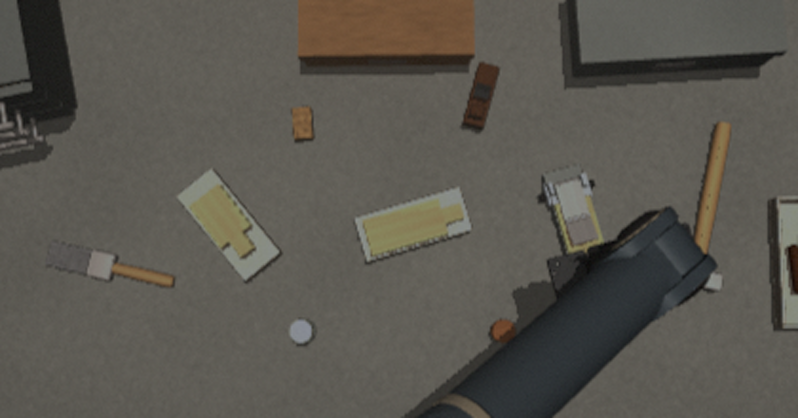

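Run:
```python
from h import *
s=sensors.observe(); cams.capture("wrist"); C=cam("wrist",s)
m=max(ask("wrist","long_top"),key=lambda r:r["p"])["mask"]; c=np.array([.542,-.278])
rows=np.flatnonzero(m.any(1)); r=rows.max(); u=np.flatnonzero(m[r-3]).mean()
p=unproj((u,r+.5),.0335,C); print("tab end",p.round(4),"expected",(.4534,-.302), "along error mm",((p[:2]-[.4534,-.302])@[.966,.259]*1e3).round(1), s["eef_pos"])
cl=max(ask("wrist","clip"),key=lambda r:r["p"])["mask"]
for row in(r-3,r-10,r-40,r-50,r+10,r+40):
    g=lambda M,z:[unproj((k,row),z,C)[:2]@np.array([-.259,.966])*1e3 for k in(lambda q:(q[0]-.5,q[-1]+.5))(np.flatnonzero(M[row]))]
    print(row,"plate" ,np.round(g(m,.0335),1) if m[row].any() else "", "clip",np.round(g(cl,.0245),1))
```

```text
tab end [ 0.4548 -0.3023  0.0335] expected (0.4534, -0.302) along error mm 1.3 [ 0.48144392 -0.29392279  0.16658646]
221 plate [-398.2 -421.5] clip [-379.8 -438.9]
214 plate [-397.4 -421.5] clip [-379.1 -439.8]
184 plate [-382.2 -438.6] clip [-379.4 -381.3]
174 plate [-381.6 -438.5] clip [-378.8 -380.7]
234 plate  clip [-379.1 -438.1]
264 plate  clip [-380.6 -439.9]
```

```bash
python3 -c "
from station import workorder,sensors
print(sensors.observe()['time_s']); print(workorder.close_job())"
```

```text
21.35
the job is handed in; nothing more can be done
None
```

I gripped only the top long plate, lifted it off the stack, and slid it plain end first along the clip bed and under the jaw until it came home. I then released it, raised the gripper clear and handed the job in at about 21 s; no verdict is reported.

- **Home against the stop:** the plate stopped advancing while the wrist force kept rising. It peaked at about 16 N along the bed and 14 N vertically. A small rise in force about 6 mm earlier fits the plunger being pushed in, but I could not see the plunger, so this is judged by feel.
- **Plate after release:** the tab end was within about 1.5 mm of where home predicts, so the plate has not sprung back. Its centre line was within about 1 mm of the bed's, roughly parallel to it, with the tab pointing to the open end. The jaw appeared to be resting on the plate.
- **Everything else:** in the last top picture the other plates and the bystanders looked unmoved. The arm hid the spool and hammer partly and the clip's open end fully. The finder's hammer position was 22 pixels off its starting one; I put that down to the arm hiding its head, since the handle sits where it did.
- **Disagreement:** my first side-view estimate of the clip was about 5 mm off sideways because I assumed the bed was higher than it is. I corrected this from a view directly above before inserting the plate.

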